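# Lift a hot pan lid with a lid lifter and rest it on the slate

### The arm

A 6-joint arm with a two-finger parallel gripper is mounted at the origin on a cart in front of the work surface, level with it; the furniture and walls round the work are solid. World frame = base frame: x ahead of the robot, y to its left, z up, the work surface at z = 0. Lengths are in m, angles in rad, forces in N, time in s.
With the tool pointing down it reaches from about 0.325 to 1 m from the base axis. Payload 5.1 kg.
Tool frame: the origin (TCP) lies at the very end of the fingers, on their centre line; the grasp point (between the pads) lies 19 mm behind it; z points along the fingers, y is the line along which they close (so a half turn about z gives the same grasp; the last joint's range is limited). The gripper opens to 85 mm and grips with 20 to 120 N. Pads are 22 mm wide; open, the fingers measure 114 mm over their backs; the gripper's body (76 mm by 85 mm) begins 54 mm behind the grasp point. The pads swing forward as they close: fully open they stand 13 mm farther back than shut.
Start: joints at [1.114, 0.124, 1.65, -0, 1.367, -0.083], TCP at [0.237, 0.605, 0.231] pointing down, gripper open.
Joint ranges: [-2.61, 2.61], [-1.02, 2.33], [0.03, 2.71], [-1.35, 4.49], [0.32, 2.68], [-2.91, 2.91]. Speed limits (rad/s): [2.57, 2.57, 3.14, 3.14, 3.14, 3.14].

### API

Orientations are given as a unit quaternion [w, x, y, z].
In Python, from bench import get_obs, get_image, hand_in gives the robot as it stands.
- The arm moves only by the tool jog_arm, never from a script. Its argument "deltas" is a list that holds one entry, the list of rows, each a list of 5 numbers: the opening, from -1 (shut) to 1 (fully open), so that 0 is half open, then the shift along the tool's x, y, z in mm, then the turn about the tool's z in rad. A call has 1 to 12 rows; each row is the pose to reach, as a shift and turn from the pose commanded when the call began, along the tool's axes at that moment; what a row does not reach only later rows make up. A row lasts 1/10 s, in which the tool goes at most 50 mm and 8.59 degrees, less where a joint would pass 70% of its speed; a pose out of reach is approached as far as the arm can. A call with a gripper value outside its range is refused whole. The fingers move at their own pace and stop on an object; "force" is the grip in N (left out, the last holds). Time passes only in rows, so rows that repeat a pose let the fingers close. It gives the time, the measured TCP pose, the force, the opening and the grip force at its end, in the units of the state.
- get_obs(): the state, without advancing time (a new reading comes with each control period).
- get_image(name): name is "side" or "top"; returns a dict with "frame" (420x560x3 uint8, red, green, blue), "fx", "fy", "cx", "cy" (pixels), "dist" ([k1, k2, p1, p2, k3] as OpenCV has them; the pictures are not rectified), "T" (4x4, takes a point from camera to world coordinates). Camera axes: x right, y down, z forward; pixel columns grow to the right and rows downward; lengths in m; the calibration is good to about 2 mm. A picture is of the moment at which its call begins. There is no depth.
- hand_in(): hands the job in; it is judged then, once.
The state is a dict: "t": time; "joint_pos": joint angles; "joint_vel": joint speeds; "joint_torque": joint torques, N m; "tcp_pos": TCP position; "eef_rot": TCP orientation; "wrist_force": force on the tool from outside, world axes, zero at the start; "moment": the same for the moment, N m; "grip_width": finger opening in m; "grasp_force": force on a finger pad.
Only numpy, scipy, OpenCV 4.12 (cv2) and the standard library are available. Lean on these libraries where they do the work, as an engineer would, in place of code of your own. Each camera call takes 0.05 s, during which the arm holds its last target. There are 200 camera calls.

### The job

The small saucepan has just come off the charcoal grill and its lid is too hot to touch: take the lid lifter by its wooden grip, slide its fork under the lid's loop handle and lift the lid off, keeping it level. Set the lid down gently, right side up and centred on the slate coaster without dropping it, and draw the fork out. Then stand the lifter upright on the table again, clear of the lid and the pan, and leave the pan and everything else where they are.

Things in the scene. Friction and masses are not known exactly. Their poses are not given: they have to be found in the camera images.
- lifter: Lid lifter, 250 g, C-shaped, standing by itself on its two dark steel tines; a gooseneck behind them carries a dark wooden grip forward again above the tines. 140 mm long, 98 wide, 114 high. Origin: underside, midway between the tines, below the grip's middle; +x to the tines' free ends, z up. A load hung near x = 0 is balanced. The gooseneck reaches back to x = -74 mm.
- grip (a point): Middle of the lifter's wooden grip, 100 mm above the lifter's origin: a rounded bar along lifter x from -43 to +63 mm, 22 mm wide, 28 mm high, with 78 mm of open space below it: pinch it across its width from above.
- lid: Round steel lid, 143 mm across, 280 to 520 g, with a tall dark loop handle; the robot must not touch it. Origin: centre of the underside of its locating step (8 mm deep, up to 100 mm across, sitting loosely in the pan); z up. Its edge rests on the pan's rim 8 mm above the origin; its flat top is at 22 mm. On the fork it swings freely and hangs level if the tines lie evenly about its middle.
- loop (a point): Middle of the loop handle's crosspiece, 69 mm above the lid's origin. The loop is an arch of 10 mm bar in the lid's y-z plane: feet at y = -46 and +46 mm, level crosspiece from y = -34 to +34 mm, underside 64 mm above the origin. The opening is 42 mm high and 82 mm wide; the fork enters along the lid's x axis, from either side.
- pan: Small stainless saucepan, loose, 800 g, 137 mm across and 71 mm high at the rim, with one long handle that rises to 94 mm and roughly faces the robot. Origin: on the table, at the middle of pan and handle together; the handle points to the pan's own -y, its end 138 mm from the origin.
- pan_centre (a point): Centre of the saucepan's mouth, at rim height (71 mm above the pan's underside, 69.5 mm from its origin along the pan's +y).
- slate: Square black slate coaster lying on the table, loose, 105 x 105 x 9 mm, 300 g; here the lid goes. Origin: centre of its underside, sides along x and y.
- pepper_mill: Dark wooden pepper mill, loose, 58 mm across, 190 mm high, standing behind the pan to its right; origin at its foot. A bystander.
- salt_tub: Round tub, 95 mm across, 62 mm high, standing behind the pan to its left; origin at its foot. A bystander.
- ramekin: Small round tub, 81 mm across, 42 mm high, standing behind the work to the right; origin at its foot. A bystander.
- fork (a point): Point 8 mm above the lifter's origin, level with the tines' top. Tines: 8 mm round bar, 44 mm apart (52 over the outsides), along lifter x, on the table when it stands; level from the 98 mm wide crossbar at x = -52 mm to x = +34, then turned up, tips at x = +47, 17 mm above the origin.
- timer: Small white kitchen timer, 68 mm wide, 32 mm deep, 60 mm high, standing at the back on the left; origin at its foot. A bystander.
Not all that is in view belongs to the job. Leave any blue look-alike of the lifter alone.

How it is judged:
By the outcome, as a careful person would: the job done as asked, in the order asked, and still so for the second after the job is handed in, with the robot touching nothing.
It also fails if it takes over 72 s, if anything falls off the work surface, if the arm or the gripper's body presses on something with over 40 N, if the wrist force passes 120 N, or if a joint passes its speed limit or range.

## Working session

There is one attempt and no reset: what is moved stays moved. The work goes in short steps, Python scripts to look and compute and a tool call to move; the robot and the scene stay as the last step left them, time stands still between calls to the robot, and variables do not carry over. Pictures are saved under pics/ and viewed, at most 10 in all, crops included, and the job is handed in when it is done.

Besides the shell and the picture viewer there is one more tool, called after "Call:" in YAML: its name, and indented under it one key for each argument. jog_arm: Moves the arm, as the interface text tells. Its arguments: {"type":"object","properties":{"deltas":{"type":"array","items":{"type":"array","items":{"type":"array","items":{"type":"number"}}}},"force":{"type":"number"}},"required":["deltas"]}

```bash
mkdir -p pics; cat > h.py <<'E'
import numpy as np, cv2
from bench import get_obs, get_image, hand_in
def save(n,im): cv2.imwrite('pics/'+n+'.png',im[:,:,::-1])
def ray(c,u,v):
    K=np.array([[c['fx'],0,c['cx']],[0,c['fy'],c['cy']],[0,0,1]])
    p=cv2.undistortPoints(np.array([[[u,v]]],float),K,np.array(c['dist'],float))[0,0]
    T=np.array(c['T']); return T[:3,3],T[:3,:3]@np.array([p[0],p[1],1])
def onz(c,u,v,z):
    o,d=ray(c,u,v); return o+d*(z-o[2])/d[2]
def proj(c,P):
    T=np.linalg.inv(np.array(c['T'])); K=np.array([[c['fx'],0,c['cx']],[0,c['fy'],c['cy']],[0,0,1]])
    return cv2.projectPoints(np.array(P,float).reshape(-1,1,3),cv2.Rodrigues(T[:3,:3])[0],T[:3,3],K,np.array(c['dist'],float))[0][:,0]
E
python3 - <<'E'
from h import *
import pickle
o=get_obs();print(o['t'],o['tcp_pos'],o['eef_rot'])
for n in('top','side'):
    c=get_image(n);save(n+'0',cv2.resize(c['frame'],(800,600)));pickle.dump(c,open(n+'0.pkl','wb'));print(n,np.round(c['T'],3).tolist(),c['fx'])
E
```

```text
0.0 [0.23709378 0.60454583 0.23004198] [-2.87804486e-04  1.85804730e-01  9.82586119e-01 -1.01896285e-03]
top [[0.219, -0.933, 0.284, 0.149], [-0.976, -0.208, 0.069, 0.105], [-0.005, -0.292, -0.956, 1.526], [0.0, 0.0, 0.0, 1.0]] 489.09814596406807
side [[-1.0, -0.014, 0.026, 0.544], [-0.029, 0.609, -0.793, 1.327], [-0.004, -0.793, -0.609, 0.991], [0.0, 0.0, 0.0, 1.0]] 409.18647348941954
```

View pics/top0.png

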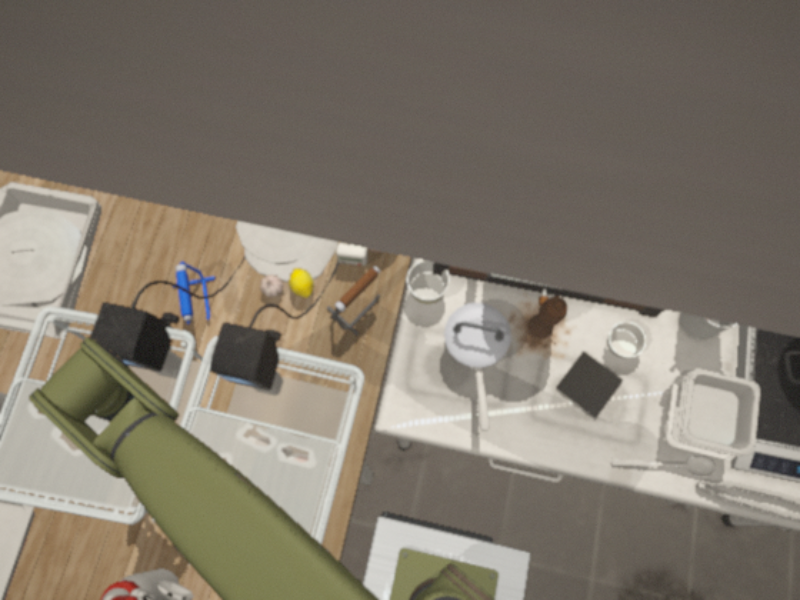

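View pics/side0.png

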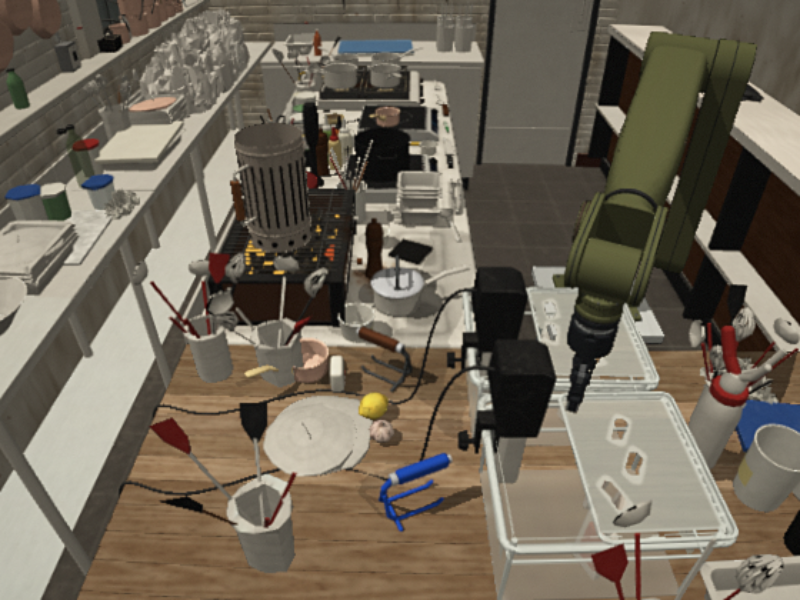

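Top view (800x600): the lifter's brown grip is at (358,288). The blue one at (195,293) is a look-alike, so I leave it. Lid is at (478,335), loop (480,330), slate (589,385), mill (547,315), pan handle end (484,428). Side view: lifter at (385,345), pan (400,290). I'll confirm with one crop of both views.

```bash
python3 - <<'E'
from h import *
import pickle
t=pickle.load(open('top0.pkl','rb'));s=pickle.load(open('side0.pkl','rb'))
a=cv2.resize(t['frame'][165:305,215:455],None,fx=3.3,fy=3.3,interpolation=3)[:462,:792]
b=cv2.resize(s['frame'][150:290,210:350],None,fx=4,fy=4,interpolation=3)
save('c1',a);save('c2',b)
f=t['frame'];h=cv2.cvtColor(f,cv2.COLOR_RGB2HSV)
# slate
m=((f.max(2)<75)).astype(np.uint8)
n,l,st,ce=cv2.connectedComponentsWithStats(m)
for i in range(1,n):
    if st[i,4]>60 and 215<ce[i][0]<470 and ce[i][1]<310: print(st[i],ce[i])
k=l[270,412]
if k:
    cs=max(cv2.findContours((l==k).astype(np.uint8),0,1)[0],key=len);r=cv2.minAreaRect(cs);print('slate',r)
    for q in cv2.boxPoints(r): print(q,onz(t,*q,.009).round(3))
    print(onz(t,*r[0],.009))
E
```

```text
[304 184  77  20 267] [340.37453184 194.42696629]
[382 201  42  11 154] [401.95454545 206.14935065]
[425 211  37  10 106] [447.55660377 215.94339623]
[370 212  16  22 119] [378.15966387 223.98319328]
[391 248  43  43 850] [411.37882353 268.97882353]
slate ((412.31634521484375, 268.76715087890625), (32.370750427246094, 29.96092414855957), 37.69424057006836)
[390.34933 270.72446] [ 0.497 -0.161  0.009]
[408.66885 247.01682] [ 0.584 -0.205  0.009]
[434.28336 266.80984] [ 0.539 -0.291  0.009]
[415.96384 290.5175 ] [ 0.453 -0.246  0.009]
[ 0.51788272 -0.22584039  0.009     ]
```

View pics/c1.png

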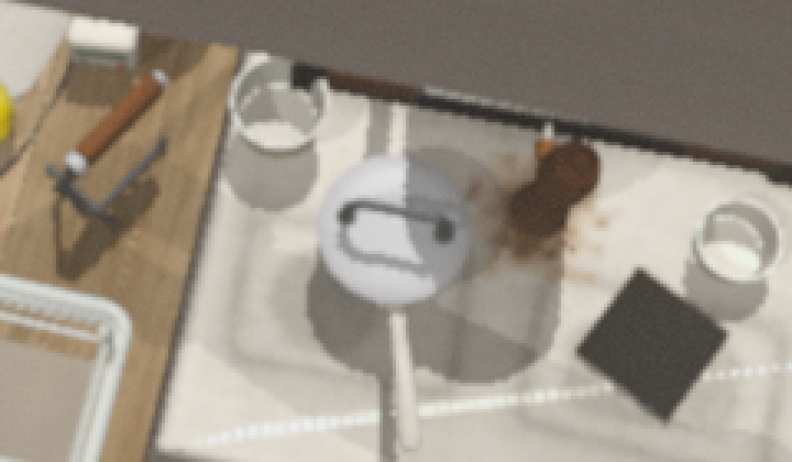

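View pics/c2.png

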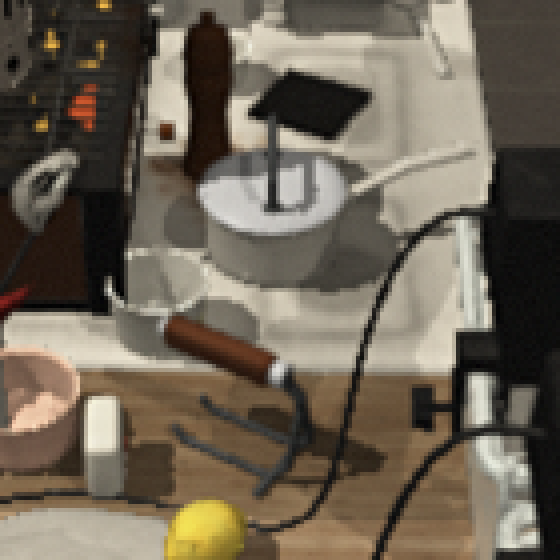

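The blue item at (195,293) is only a look-alike. The brown-grip lifter at top (358,288) is the one: dark steel tines and a wooden grip. In the crops, the gooseneck is at the robot/left end and the tines point toward +x/-y. The loop crosspiece runs roughly along world y, so the fork can enter from the robot's side.

```bash
cat >> h.py <<'E'
def tri(c1,p1,c2,p2):
    o1,d1=ray(c1,*p1);o2,d2=ray(c2,*p2);d1=d1/np.linalg.norm(d1);d2=d2/np.linalg.norm(d2)
    a=np.linalg.lstsq(np.c_[d1,-d2],o2-o1,rcond=None)[0];A=o1+a[0]*d1;B=o2+a[1]*d2
    return ((A+B)/2).round(4),round(float(np.linalg.norm(A-B)),4)
def wood(c,x0,x1,y0,y1):
    f=c['frame'][y0:y1,x0:x1].astype(int);h=cv2.cvtColor(f.astype(np.uint8),cv2.COLOR_RGB2HSV)
    m=((f[...,0]-f[...,2]>35)&(f[...,0]<140)&(h[...,1]>130)).astype(np.uint8)
    n,l,st,ce=cv2.connectedComponentsWithStats(m);k=1+st[1:,4].argmax()
    ys,xs=np.where(l==k);p=np.c_[xs+x0,ys+y0].astype(float);c0=p.mean(0);w=np.linalg.svd(p-c0,full_matrices=0)[2][0]
    if w[1]<0:w=-w
    t=(p-c0)@w;mid=c0+w*(t.max()+t.min())/2;L=(t.max()-t.min())/2
    return mid,mid-w*L,mid+w*L,len(p)
E
python3 - <<'E'
from h import *
import pickle
t=pickle.load(open('top0.pkl','rb'));s=pickle.load(open('side0.pkl','rb'))
a=wood(t,228,272,180,222);b=wood(s,245,290,224,250);print(a,b)
for z in(.1,.107): print([onz(t,*q,z).round(3) for q in a[:3]])
print('mid tri',tri(t,a[0],s,b[0]))
# image-down in top = gooseneck end (low x) ; in side down= gooseneck end (low x)
print(tri(t,a[1],s,b[1]),tri(t,a[2],s,b[2]))
# lid disc in top: bright bluish; print ellipse
f=t['frame'].astype(int)
# crosspiece from crop c1 pixels
C=lambda u,v:(215+(u+.5)/3.3-.5,165+(v+.5)/3.3-.5)
for n,p in dict(loopL=(350,207),loopR=(446,222),footL=(347,217),footR=(443,236)).items():
    z=.132 if 'loop' in n else .09
    print(n,onz(t,*C(*p),z).round(3))
print('lid edges z=.08',[onz(t,*C(*p),.079).round(3) for p in((318,228),(470,232),(395,154),(392,306))])
print('handle end',onz(t,*C(408,448),.092).round(3),'mill top',onz(t,*C(572,163),.19).round(3),'mill foot~',onz(t,*C(535,212),.0).round(3))
D=lambda u,v:(210+(u+.5)/4-.5,150+(v+.5)/4-.5)
o,d=ray(s,*D(272,118)); print('side loop top',[onz(s,*D(272,y),.132).round(3) for y in(118,)])
print('side slate',onz(s,*D(312,103),.009).round(3),'tub',onz(t,*C(278,105),.062).round(3),'ramekin',onz(t,*C(738,240),.042).round(3))
print('counter front edge',[onz(t,u*.7,v*.7,0).round(3) for u,v in((480,455),(640,480),(380,430))])
print('tips top',[onz(t,*C(*p),.013).round(3) for p in((163,145),)], 'tips side',[onz(s,*D(*p),.013).round(3) for p in((203,400),(173,430))])
E
```

```text
(array([250.55531834, 200.50018535]), array([260.87135857, 189.80502257]), array([240.23927811, 211.19534813]), 138) (array([264.48360305, 235.53961812]), array([252.22156106, 230.4646666 ]), array([276.74564505, 240.61456964]), 136)
[array([0.598, 0.307, 0.1  ]), array([0.639, 0.284, 0.1  ]), array([0.558, 0.33 , 0.1  ])]
[array([0.596, 0.306, 0.107]), array([0.636, 0.283, 0.107]), array([0.556, 0.329, 0.107])]
mid tri (array([0.5975, 0.3058, 0.1081]), 0.0041)
(array([0.6387, 0.2827, 0.1093]), 0.0059) (array([0.5572, 0.3285, 0.1071]), 0.0031)
loopL [0.552 0.081 0.132]
loopR [ 0.557 -0.006  0.132]
footL [0.554 0.081 0.09 ]
footR [ 0.555 -0.009  0.09 ]
lid edges z=.08 [array([0.541, 0.105, 0.079]), array([ 0.567, -0.033,  0.079]), array([0.627, 0.049, 0.079]), array([0.483, 0.024, 0.079])]
handle end [ 0.359 -0.013  0.092] mill top [ 0.615 -0.097  0.19 ] mill foot~ [ 0.624 -0.099  0.   ]
side loop top [array([ 0.561, -0.001,  0.132])]
side slate [ 0.52  -0.223  0.009] tub [0.656 0.166 0.062] ramekin [ 0.625 -0.283  0.042]
counter front edge [array([ 0.317, -0.023,  0.   ]), array([ 0.341, -0.359,  0.   ]), array([0.321, 0.197, 0.   ])]
tips top [array([0.608, 0.27 , 0.013])] tips side [array([0.617, 0.27 , 0.013]), array([0.641, 0.309, 0.013])]
```

```bash
python3 - <<'E'
from h import *
import pickle
t=pickle.load(open('top0.pkl','rb'));s=pickle.load(open('side0.pkl','rb'))
k=.7
# two black boxes: top-view corners right-top vs side-view
for n,a,b in(('B back',(278,333),(490,345)),('B back2',(218,323),(490,345)),('A',(105,303),(490,345)),('A~',(168,322),(475,270)),('B~',(278,333),(475,270)),('B~2',(218,323),(475,270))):
    print(n,tri(t,(a[0]*k,a[1]*k),s,(b[0]*k,b[1]*k)))
E
```

```text
B back (array([0.4006, 0.4301, 0.2127]), 0.0729)
B back2 (array([0.3988, 0.5199, 0.2835]), 0.0333)
A (array([0.3966, 0.666 , 0.4024]), 0.029)
A~ (array([0.3953, 0.5348, 0.4454]), 0.0615)
B~ (array([0.4048, 0.3866, 0.3528]), 0.0013)
B~2 (array([0.4027, 0.4723, 0.4067]), 0.0283)
```

Call:
jog_arm:
  deltas:
    - [[1, 0, 0, -45, 0], [1, 0, 0, -90, 0], [1, 0, 0, -130, 0], [1, 0, 0, -170, 0], [1, 0, 0, -170, 0]]

```text
t: 0.6
tcp_pos: [0.238, 0.6065, 0.4096]
eef_rot: [0.002, 0.186, 0.983, 0.006]
wrist_force: [-0.1, 0.1, 0.8]
grip_width: 0.0857
grasp_force: 0.0
```

Call:
jog_arm:
  deltas:
    - [[1, 0, 0, -45, 0], [1, 0, 0, -90, 0], [1, -30, -10, -120, 0], [1, -75, -25, -125, 0], [1, -120, -40, -125, 0], [1, -165, -55, -125, 0.02], [1, -210, -70, -125, 0.04], [1, -255, -85, -125, 0.06], [1, -300, -100, -125, 0.08], [1, -345, -116, -125, 0.1], [1, -390, -131, -110, 0.13], [1, -434, -146, -80, 0.15]]

```text
t: 1.8
tcp_pos: [0.5866, 0.3119, 0.4851]
eef_rot: [0.001, 0.26, 0.966, 0.001]
wrist_force: [-0.7, 1.4, -0.4]
grip_width: 0.0856
grasp_force: 0.0
```

Call:
jog_arm:
  deltas:
    - [[1, 0, 0, 40, 0], [1, 0, 0, 80, 0], [1, 0, 0, 125, 0], [1, 0, 0, 170, 0], [1, 0, 0, 200, 0], [1, 0, 0, 220, 0], [1, 0, 0, 220, 0], [1, 0, 0, 220, 0]]

```text
t: 2.6
tcp_pos: [0.5844, 0.3135, 0.2637]
eef_rot: [-0.001, 0.259, 0.966, -0.0]
wrist_force: [-0.3, -0.0, 0.9]
grip_width: 0.0851
grasp_force: 0.0
```

```bash
python3 - <<'E'
from h import *
o=get_obs();print(o['tcp_pos'].round(4) if hasattr(o['tcp_pos'],'round') else o['tcp_pos'],o['eef_rot'],o['joint_pos'])
t=get_image('top');s=get_image('side')
im=np.vstack([cv2.resize(t['frame'][165:240,200:330],(780,450),interpolation=3)])
save('a1',im);save('a2',cv2.resize(s['frame'][140:290,200:350],(600,600),interpolation=3))
E
```

```text
[0.5844 0.3135 0.2637] [-5.18761769e-04  2.58918597e-01  9.65898920e-01 -4.09334653e-04] [ 4.11415511e-01  1.35794152e-01  1.58286279e+00  7.05760705e-06
  1.42425731e+00 -6.35576828e-01]
```

View pics/a2.png

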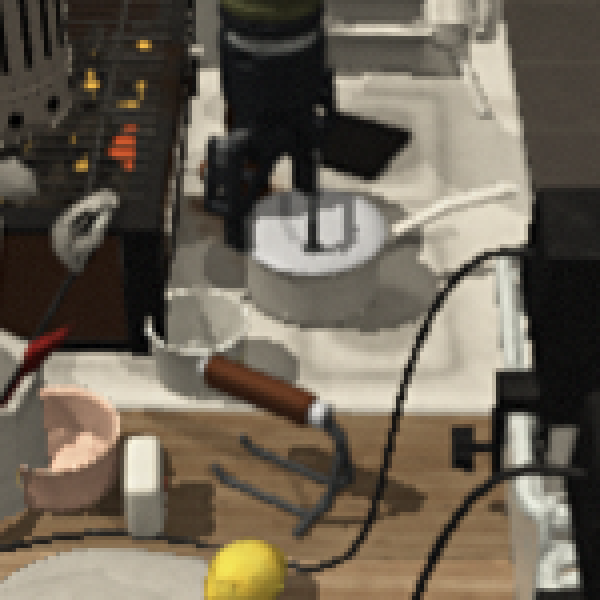

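The side crop shows the gripper above the lifter, with its grip at (262,390) and nothing under the path down. Descending and gripping.

Call:
jog_arm:
  deltas:
    - [[1, -4, 0, 30, 0], [1, -4, 0, 65, 0], [1, -4, 0, 100, 0], [1, -4, 0, 130, 0], [1, -4, 0, 155, 0], [1, -4, 0, 172, 0], [1, -4, 0, 182, 0], [1, -4, 0, 183, 0], [1, -4, 0, 183, 0]]

```text
t: 3.6
tcp_pos: [0.5891, 0.312, 0.0826]
eef_rot: [0.001, 0.259, 0.966, 0.001]
wrist_force: [-1.0, 0.2, 0.5]
grip_width: 0.0852
grasp_force: 0.0
```

Call:
jog_arm:
  deltas:
    - [[0, 0, 0, 0, 0], [0, 0, 0, 0, 0], [-0.3, 0, 0, 0, 0], [-0.3, 0, 0, 0, 0], [-1, 0, 0, 0, 0], [-1, 0, 0, 0, 0], [-1, 0, 0, 0, 0], [-1, 0, 0, 0, 0], [-1, 0, 0, 0, 0], [-1, 0, 0, 0, 0]]
  force: 90

```text
t: 4.6
tcp_pos: [0.5883, 0.3116, 0.0815]
eef_rot: [0.0, 0.259, 0.966, 0.0]
wrist_force: [-0.0, -0.4, 2.3]
grip_width: 0.021
grasp_force: 87.8
```

```bash
python3 - <<'E'
from h import *
o=get_obs();print(o['tcp_pos'],o['eef_rot'],o['grip_width'],o['grasp_force'],o['wrist_force'])
E
```

```text
[0.58831024 0.31164958 0.08150363] [1.63365608e-04 2.58922877e-01 9.65897978e-01 1.17520382e-04] 0.02097411238607834 87.8267240524292 [-0.01844814 -0.44583327  2.25020942]
```

Call:
jog_arm:
  deltas:
    - [[-1, 0, 0, -10, 0], [-1, 0, 0, -30, 0], [-1, 0, 0, -60, 0], [-1, 0, 0, -95, 0], [-1, 0, 0, -130, 0], [-1, 0, 0, -158, 0], [-1, 0, 0, -168, 0], [-1, 0, 0, -168, 0]]

```text
t: 5.4
tcp_pos: [0.5886, 0.3118, 0.2508]
eef_rot: [0.001, 0.259, 0.966, 0.001]
wrist_force: [0.3, 0.5, -2.4]
grip_width: 0.0209
grasp_force: 88.3
```

Call:
jog_arm:
  deltas:
    - [[-1, -2, -10, 0, -0.03], [-1, -5, -32, 0, -0.08], [-1, -10, -62, 0, -0.14], [-1, -15, -95, 0, -0.2], [-1, -20, -130, 0, -0.27], [-1, -26, -165, 0, -0.34], [-1, -31, -200, 0, -0.41], [-1, -36, -233, 0, -0.47], [-1, -41, -262, 0, -0.52], [-1, -44, -283, 0, -0.56], [-1, -46, -295, 0, -0.576], [-1, -46, -295, 0, -0.576]]

```text
t: 6.6
tcp_pos: [0.4788, 0.0321, 0.2463]
eef_rot: [-0.002, -0.025, 1.0, 0.0]
wrist_force: [-0.4, 0.3, -2.4]
grip_width: 0.0206
grasp_force: 88.5
```

```bash
python3 - <<'E'
from h import *
o=get_obs();print(o['tcp_pos'],o['eef_rot'],o['joint_pos'],o['wrist_force'],o['moment'])
t=get_image('top');s=get_image('side')
import pickle;pickle.dump((t,s),open('b.pkl','wb'))
A=cv2.resize(t['frame'][190:310,280:400],(400,400),interpolation=3);B=cv2.resize(s['frame'][130:250,220:340],(400,400),interpolation=3)
save('b1',np.hstack([A,B]))
E
```

```text
[0.47880152 0.03208249 0.24634326] [-2.25642437e-03 -2.49247951e-02  9.99686780e-01  7.53611718e-05] [-4.49283442e-02 -2.70551414e-01  1.99761755e+00 -1.66551281e-04
  1.41903888e+00 -1.66555400e+00] [-0.4388154   0.34100023 -2.40867203] [ 0.05052778 -0.03192876 -0.01020901]
```

View pics/b1.png

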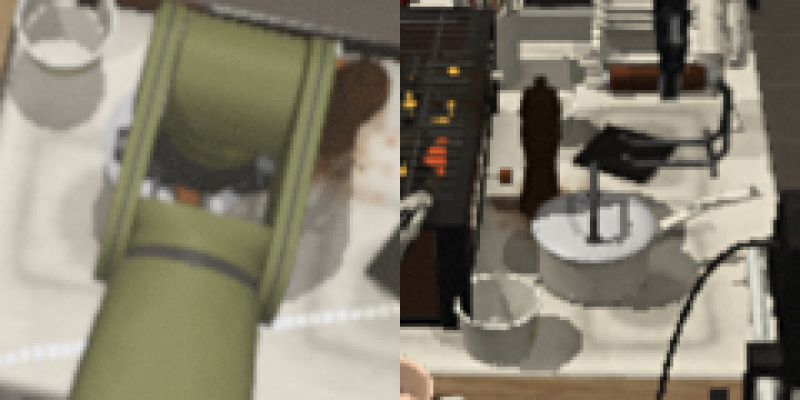

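Side half of the picture: the lifter hangs level, near tip around (632,158), gooseneck around (728,110). The loop stands edge-on at (593,200). Comparing this with predicted positions.

```bash
python3 - <<'E'
from h import *
import pickle
t,s=pickle.load(open('b.pkl','rb'))
yaw=np.deg2rad(2.86);c,n=np.cos(yaw),np.sin(yaw)
o=np.array([.4788,.0321,.2463-.0815])
W=lambda x,y,z:o+np.array([c*x-n*y,n*x+c*y,z])
for nm,P in dict(tipN=W(.047,.022,.013),tipF=W(.047,-.022,.013),barN=W(-.052,.049,.004),barF=W(-.052,-.049,.004),gripF=W(.063,0,.1),gooseback=W(-.074,0,.05),loopfar=(.557,.003,.132),loopnear=(.554,.071,.132),footN=(.5535,.083,.086)).items():
    p=proj(s,P)[0];print(nm,((p-[220,130])*10/3).round(0)+[400,0])
# dark columns of the loop & tines: enlarge only the region
f=s['frame'][160:215,270:345];save('b2',cv2.resize(f,None,fx=10,fy=10,interpolation=0))
for nm,P in dict(tipN=W(.047,.022,.013),tipF=W(.047,-.022,.013),barN=W(-.052,.049,.004),barF=W(-.052,-.049,.004),loopfar=(.557,.003,.132),loopnear=(.554,.071,.132),footN=(.5535,.083,.086)).items():
    print(nm,((proj(s,P)[0]-[270,160]+.5)*10).round(0))
E
```

```text
tipN [625. 157.]
tipF [623. 136.]
barN [716. 176.]
barF [707. 129.]
gripF [610.  78.]
gooseback [734. 117.]
loopfar [596. 166.]
loopnear [598. 199.]
footN [598. 239.]
tipN [179. 177.]
tipF [173. 114.]
barN [454. 234.]
barF [427.  93.]
loopfar [ 92. 202.]
loopnear [ 98. 302.]
footN [ 98. 421.]
```

View pics/b2.png

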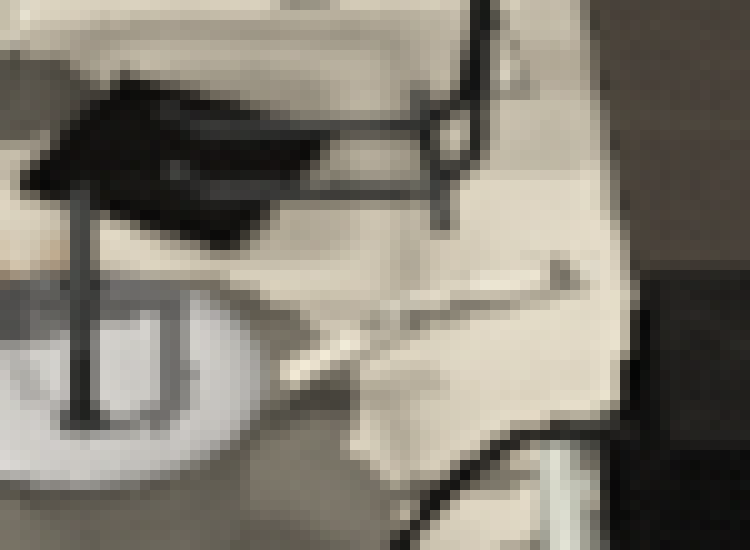

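The match is within about 1–2 mm. Loop and lifter are both shifted by about 1 px in the side view, so the relative correction is small. Lowering to fork height in front of the loop.

Call:
jog_arm:
  deltas:
    - [[-1, 0, 1, 15, 0.01], [-1, 0, 2, 35, 0.02], [-1, 0, 2, 52, 0.02], [-1, 0, 2, 63, 0.02], [-1, 0, 2, 68, 0.02], [-1, 0, 2, 68, 0.02], [-1, 0, 2, 68, 0.02]]

```text
t: 7.4
tcp_pos: [0.4808, 0.0353, 0.1818]
eef_rot: [0.001, -0.016, 1.0, -0.0]
wrist_force: [0.4, 0.5, -1.7]
grip_width: 0.0211
grasp_force: 88.5
```

```bash
python3 - <<'E'
from h import *
o=get_obs();print(o['tcp_pos'],o['eef_rot'],o['wrist_force'])
s=get_image('side')
f=s['frame'][160:215,270:345];save('d1',cv2.resize(f,None,fx=10,fy=10,interpolation=0))
E
```

```text
[0.48081335 0.03528507 0.18182306] [ 5.36163226e-04 -1.61940139e-02  9.99868724e-01 -2.53108363e-05] [ 0.40497735  0.51312614 -1.69570222]
```

View pics/d1.png

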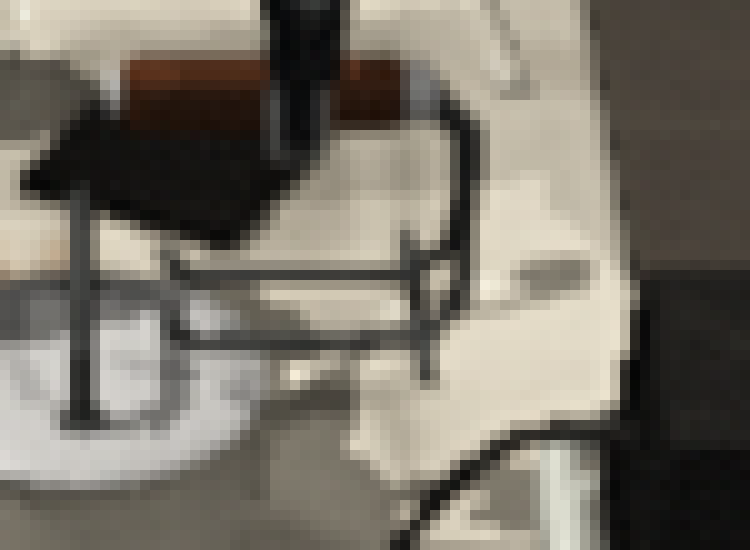

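Tips at (175,325) and (170,260), the loop's near foot at (80,425) and its far top at (82,185), all in the x10 crop. Checking the lateral and height fit numerically before sliding in.

```bash
python3 - <<'E'
from h import *
s=get_image('side');o=get_obs();print(o['tcp_pos'])
x,y,z=o['tcp_pos'];z-=.0815
Q=lambda P:((proj(s,P)[0]-[270,160]+.5)*10).round(0)
c,n=np.cos(.032),np.sin(.032)
W=lambda a,b,h:(x+c*a-n*b,y+n*a+c*b,z+h)
for nm,P in dict(tineN0=W(.034,.022,.004),tineN1=W(-.05,.022,.004),tineF0=W(.034,-.022,.004),tineF1=W(-.05,-.022,.004),barN=W(-.052,.049,.004),barF=W(-.052,-.049,.004),footNbase=(.557,.0825,.085),loopFarTop=(.557,-.002,.137),tineNatloop=(.557,.0365+.022,z+.004),tineFatloop=(.557,.0365-.022,z+.004)).items(): print(nm,Q(P))
E
```

```text
[0.48102036 0.03515444 0.1823404 ]
tineN0 [203. 343.]
tineN1 [425. 342.]
tineF0 [199. 278.]
tineF1 [416. 277.]
barN [437. 384.]
barF [415. 238.]
footNbase [ 89. 422.]
loopFarTop [ 93. 184.]
tineNatloop [ 90. 342.]
tineFatloop [ 92. 277.]
```

Call:
jog_arm:
  deltas:
    - [[-1, 0, 1, 2, 0], [-1, 0, 1, 4, 0], [-1, -5, 1, 4, 0], [-1, -12, 1, 4, 0], [-1, -20, 1, 4, 0], [-1, -28, 1, 4, 0], [-1, -36, 1, 4, 0], [-1, -44, 1, 4, 0], [-1, -52, 1, 4, 0], [-1, -60, 1, 4, 0], [-1, -68, 1, 4, 0], [-1, -73, 1, 4, 0]]

```text
t: 8.7
tcp_pos: [0.554, 0.0385, 0.1772]
eef_rot: [0.0, -0.016, 1.0, -0.0]
wrist_force: [0.0, 0.8, -2.2]
grip_width: 0.0207
grasp_force: 88.5
```

Call:
jog_arm:
  deltas:
    - [[-1, -2, 0, 0, 0], [-1, -3, 0, 0, 0], [-1, -3, 0, 0, 0], [-1, -3, 0, 0, 0]]

```text
t: 9.1
tcp_pos: [0.556, 0.0386, 0.1772]
eef_rot: [-0.0, -0.016, 1.0, -0.0]
wrist_force: [-0.1, 0.7, -1.8]
grip_width: 0.0208
grasp_force: 88.5
```

```bash
python3 - <<'E'
from h import *
o=get_obs();print(o['tcp_pos'],o['eef_rot'],o['wrist_force'])
s=get_image('side')
f=s['frame'][150:215,250:335];save('e1',cv2.resize(f,None,fx=9,fy=9,interpolation=0))
E
```

```text
[0.55600852 0.03860171 0.17716544] [-9.55718035e-05 -1.61263152e-02  9.99869958e-01 -2.04772554e-05] [-0.0975003   0.72988276 -1.80650107]
```

View pics/e1.png

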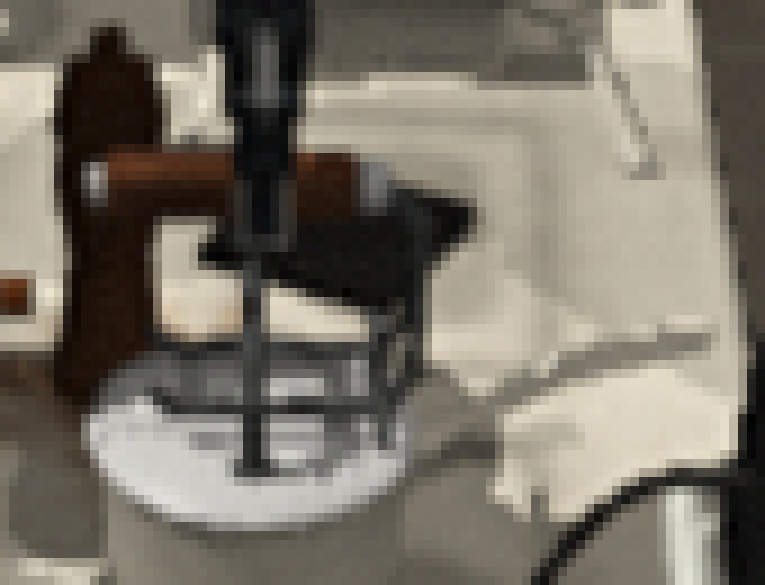

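The tines are through the loop: near tip (163,400), crossbar (385,400), loop leg at col 256. The loop sits about 4 mm ahead of balance, so I advance 3 mm and then lift slowly.

Call:
jog_arm:
  deltas:
    - [[-1, -3, 0, -2, 0], [-1, -3, 0, -6, 0], [-1, -3, 0, -11, 0], [-1, -3, 0, -16, 0], [-1, -3, 0, -19, 0], [-1, -3, 0, -21, 0], [-1, -3, 0, -23, 0], [-1, -3, 0, -25, 0], [-1, -3, 0, -27, 0], [-1, -3, 0, -29, 0], [-1, -3, 0, -31, 0], [-1, -3, 0, -32, 0]]

```text
t: 10.35
tcp_pos: [0.5593, 0.0387, 0.2094]
eef_rot: [0.0, -0.016, 1.0, -0.0]
wrist_force: [-0.2, 0.2, -6.0]
grip_width: 0.0208
grasp_force: 88.2
```

```bash
python3 - <<'E'
from h import *
o=get_obs();print(o['tcp_pos'],o['eef_rot'],o['wrist_force'],o['moment'])
s=get_image('side');o=get_obs();print(o['tcp_pos'],o['wrist_force'],o['moment'])
f=s['frame'][150:215,250:335];save('f1',cv2.resize(f,None,fx=9,fy=9,interpolation=0))
E
```

```text
[0.55931636 0.03866677 0.20942826] [ 9.90383439e-05 -1.61118947e-02  9.99870190e-01 -1.50309729e-05] [-0.23848413  0.22577611 -5.96152388] [ 0.04303771 -0.04825499  0.02578274]
[0.55938463 0.03867072 0.209583  ] [-0.0296904   0.31745089 -5.02937177] [-0.03191468 -0.06809604  0.01864584]
```

View pics/f1.png

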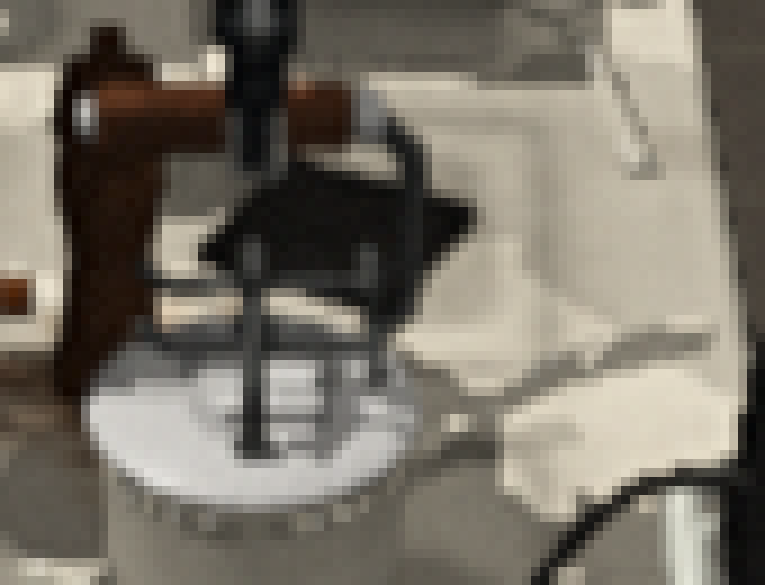

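The side crop shows the lid off the rim, hanging level on the fork. The wrist force went from -2 to about -5.5 N, so the lid is about 350 g. That was the tenth and last picture I may view, so I measure numerically from here. Raising smoothly and moving back, clear of the mill.

Call:
jog_arm:
  deltas:
    - [[-1, 0, 0, -1, 0], [-1, 0, 0, -4, 0], [-1, 0, 0, -9, 0], [-1, 0, 0, -15, 0], [-1, 0, 0, -22, 0], [-1, 0, 0, -29, 0], [-1, 0, 0, -36, 0], [-1, 0, 0, -42, 0], [-1, 0, 0, -47, 0], [-1, 0, 0, -50, 0], [-1, 0, 0, -52, 0], [-1, 0, 0, -52, 0]]

```text
t: 11.6
tcp_pos: [0.5593, 0.0387, 0.2614]
eef_rot: [0.0, -0.016, 1.0, -0.0]
wrist_force: [0.1, 0.7, -6.0]
grip_width: 0.0207
grasp_force: 88.2
```

Call:
jog_arm:
  deltas:
    - [[-1, 1, 0, 0, 0], [-1, 4, 0, 0, 0], [-1, 9, -1, 0, 0], [-1, 16, -3, 0, 0], [-1, 24, -6, 0, 0], [-1, 32, -10, 0, 0], [-1, 40, -15, 0, 0], [-1, 48, -21, 0, 0], [-1, 55, -28, 0, 0], [-1, 61, -36, 0, 0], [-1, 66, -45, 0, 0], [-1, 70, -55, 0, 0]]

```text
t: 12.8
tcp_pos: [0.4907, -0.0194, 0.2613]
eef_rot: [0.0, -0.016, 1.0, -0.0]
wrist_force: [0.7, -0.6, -6.2]
grip_width: 0.0208
grasp_force: 88.2
```

Call:
jog_arm:
  deltas:
    - [[-1, 3, -11, 0, 0], [-1, 5, -22, 0, 0], [-1, 7, -34, 0, 0], [-1, 8, -46, 0, 0], [-1, 8, -59, 0, 0], [-1, 8, -72, 0, 0], [-1, 8, -85, 0, 0], [-1, 7, -98, 0, 0], [-1, 5, -111, 0, 0], [-1, 2, -123, 0, 0], [-1, -2, -135, 0, 0], [-1, -6, -146, 0, 0]]

```text
t: 14.0
tcp_pos: [0.5022, -0.1653, 0.2612]
eef_rot: [0.0, -0.016, 1.0, 0.0]
wrist_force: [-0.0, -0.2, -4.9]
grip_width: 0.0205
grasp_force: 88.2
```

Call:
jog_arm:
  deltas:
    - [[-1, -4, -10, 0, 0], [-1, -8, -20, 0, 0], [-1, -12, -29, 0, 0], [-1, -15, -37, 0, 0], [-1, -18, -44, 0, 0], [-1, -20, -50, 0, 0], [-1, -22, -55, 0, 0], [-1, -23, -58, 0, 0], [-1, -24, -60, 0, 0], [-1, -24, -60, 0, 0], [-1, -24, -60, 0, 0], [-1, -24, -60, 0, 0]]

```text
t: 15.2
tcp_pos: [0.5276, -0.2233, 0.2612]
eef_rot: [-0.0, -0.016, 1.0, 0.0]
wrist_force: [0.3, -0.6, -4.7]
grip_width: 0.0207
grasp_force: 88.2
```

```bash
python3 - <<'E'
from h import *
import pickle
s=get_image('side');t=get_image('top');o=get_obs();print(o['t'],o['tcp_pos'],o['eef_rot'],o['wrist_force'],o['moment'])
pickle.dump((t,s),open('g.pkl','wb'))
# bright lid in side view
f=s['frame'].astype(int);x,y,z=o['tcp_pos'];lidz=z-.0815+.008-.064
p=proj(s,[x,y,lidz+.015])[0];print('pred lid px',p,'lid z',lidz)
m=((f.min(2)>135)&(f[...,2]-f[...,0]>-4)).astype(np.uint8)
r=40;x0,y0=int(p[0])-r,int(p[1])-r
n,l,st,ce=cv2.connectedComponentsWithStats(m[y0:y0+2*r,x0:x0+2*r])
for i in range(1,n):
    if st[i,4]>40: print(st[i]+[x0,y0,0,0,0],ce[i]+[x0,y0])
E
```

```text
15.3 [ 0.52762735 -0.22328651  0.26125098] [ 1.01947392e-05 -1.62079849e-02  9.99868642e-01  1.24235506e-05] [ 0.23795796  0.07449724 -5.99143563] [ 0.02314045 -0.02933501 -0.0281786 ]
pred lid px [286.37840936 149.59879815] lid z 0.12375098450861743
```

```bash
python3 - <<'E'
from h import *
import pickle
t,s=pickle.load(open('g.pkl','rb'));s0=pickle.load(open('side0.pkl','rb'));t0=pickle.load(open('top0.pkl','rb'))
d=np.abs(s['frame'].astype(int)-s0['frame']).max(2)>28
x,y=.5276,-.2233
th=np.linspace(0,2*np.pi,72,endpoint=False)
for z in(.132,.146):
    q=proj(s,np.c_[x+.0715*np.cos(th),y+.0715*np.sin(th),0*th+z]);print('pred rim',z,q.min(0),q.max(0),proj(s,[x,y,z])[0])
for r in range(138,166,2):
    c=np.where(d[r,240:340])[0]+240; print(r,(c.min(),c.max(),len(c)) if len(c) else None, s['frame'][r,286].tolist())
print(s['frame'][150,258:316].mean(1).round().astype(int).tolist())
print(proj(s,[.518,-.225,.009]))
d=np.abs(t['frame'].astype(int)-t0['frame']).max(2)>28
q=proj(t,np.c_[x+.0715*np.cos(th),y+.0715*np.sin(th),0*th+.135]);print('top pred',q.min(0),q.max(0))
E
```

```text
pred rim 0.132 [269.69377759 143.10633599] [303.04378025 159.40798841] [286.35739915 150.98725629]
pred rim 0.146 [269.67226859 140.27520166] [303.17932726 156.45977645] [286.41432964 148.09799292]
138 (np.int64(277), np.int64(303), 26) [46, 47, 45]
140 (np.int64(298), np.int64(298), 1) [72, 73, 69]
142 (np.int64(277), np.int64(287), 8) [55, 58, 55]
144 (np.int64(276), np.int64(297), 17) [65, 65, 62]
146 (np.int64(273), np.int64(301), 27) [50, 51, 49]
148 (np.int64(256), np.int64(307), 43) [42, 42, 40]
150 (np.int64(257), np.int64(302), 43) [40, 40, 40]
152 (np.int64(257), np.int64(302), 41) [37, 38, 36]
154 (np.int64(256), np.int64(301), 40) [140, 139, 135]
156 (np.int64(253), np.int64(311), 37) [200, 198, 193]
158 (np.int64(250), np.int64(304), 33) [152, 152, 147]
160 (np.int64(250), np.int64(322), 32) [176, 169, 151]
162 (np.int64(272), np.int64(328), 13) [162, 155, 139]
164 (np.int64(272), np.int64(299), 17) [179, 170, 154]
[79, 83, 85, 86, 85, 83, 85, 85, 86, 83, 82, 114, 180, 202, 199, 198, 200, 200, 199, 201, 198, 192, 178, 168, 174, 183, 172, 147, 40, 71, 147, 172, 170, 170, 163, 124, 87, 110, 134, 169, 172, 177, 173, 144, 123, 78, 58, 61, 76, 82, 87, 105, 110, 118, 117, 113, 105, 93]
[[288.02302228 175.08820662]]
top pred [397.8781233  233.10820757] [448.34628169 281.92936093]
```

Lid is centred under the TCP to within about 1 mm (cols 269–302 against 269.7–303.1 predicted). It needs to go 9.5 mm toward the robot, then down about 115 mm.

Call:
jog_arm:
  deltas:
    - [[-1, 2, 0, 1, 0], [-1, 5, 0, 5, 0], [-1, 8, 0, 12, 0], [-1, 9, 0, 21, 0], [-1, 9.5, 0, 31, 0], [-1, 9.5, 0, 42, 0], [-1, 9.5, 0, 53, 0], [-1, 9.5, 0, 64, 0], [-1, 9.5, 0, 74, 0], [-1, 9.5, 0, 83, 0], [-1, 9.5, 0, 90, 0], [-1, 9.5, 0, 95, 0]]

```text
t: 16.5
tcp_pos: [0.5181, -0.2237, 0.1654]
eef_rot: [-0.0, -0.016, 1.0, 0.0]
wrist_force: [0.6, 0.6, -5.9]
grip_width: 0.0206
grasp_force: 88.2
```

Call:
jog_arm:
  deltas:
    - [[-1, 0, 0, 3, 0], [-1, 0, 0, 6, 0], [-1, 0, 0, 8, 0], [-1, 0, 0, 10, 0], [-1, 0, 0, 11, 0], [-1, 0, 0, 12, 0], [-1, 0, 0, 12, 0], [-1, 0, 0, 12, 0], [-1, 0, 0, 12, 0]]

```text
t: 17.4
tcp_pos: [0.5182, -0.2238, 0.1544]
eef_rot: [0.0, -0.016, 1.0, -0.0]
wrist_force: [0.5, -0.1, -4.9]
grip_width: 0.0208
grasp_force: 88.2
```

```bash
python3 - <<'E'
from h import *
import pickle
s=get_image('side');o=get_obs();print(o['t'],o['tcp_pos'],o['wrist_force'])
s0=pickle.load(open('side0.pkl','rb'))
x,y,z=o['tcp_pos'];th=np.linspace(0,2*np.pi,72,endpoint=False);zz=z-.0815+.008-.064+.008
q=proj(s,np.c_[x+.0715*np.cos(th),y+.0715*np.sin(th),0*th+zz]);print('lid z',zz-.008,q.min(0),q.max(0),proj(s,[x,y,zz])[0])
for r in(172,175,178,181,184):print(r,s['frame'][r,262:312].mean(1).round().astype(int).tolist())
print(s['frame'][170:192,288].mean(1).round().astype(int).tolist())
E
```

```text
17.45 [ 0.51823936 -0.22381771  0.15432684] [-0.69650809  1.10067998 -4.90976428]
lid z 0.016826840988388603 [271.95939785 163.93892383] [304.14391738 181.03003097] [288.04175007 172.21351268]
172 [25, 25, 21, 21, 18, 49, 95, 90, 80, 96, 153, 202, 205, 204, 202, 202, 201, 198, 200, 199, 196, 181, 162, 145, 142, 109, 33, 86, 167, 165, 164, 159, 134, 79, 76, 98, 120, 105, 131, 127, 117, 99, 83, 99, 146, 167, 161, 155, 128, 69]
175 [21, 19, 17, 15, 31, 122, 208, 186, 181, 180, 163, 134, 175, 209, 208, 207, 205, 205, 203, 202, 201, 199, 200, 196, 165, 78, 56, 63, 111, 161, 161, 146, 110, 129, 173, 192, 174, 162, 153, 139, 108, 74, 66, 73, 75, 74, 90, 118, 100, 70]
178 [20, 21, 17, 18, 69, 164, 212, 205, 189, 151, 31, 3, 0, 10, 44, 104, 155, 174, 188, 208, 209, 207, 202, 201, 200, 198, 199, 197, 195, 197, 190, 191, 191, 182, 164, 147, 130, 100, 70, 61, 64, 63, 65, 72, 70, 74, 107, 148, 146, 127]
181 [22, 22, 21, 17, 47, 138, 214, 209, 205, 203, 201, 196, 180, 165, 130, 110, 106, 72, 39, 12, 1, 1, 5, 14, 18, 20, 23, 22, 19, 14, 12, 8, 4, 20, 51, 76, 75, 61, 61, 65, 63, 63, 61, 72, 111, 162, 163, 149, 146, 124]
184 [21, 23, 21, 19, 21, 105, 195, 190, 192, 196, 194, 188, 175, 162, 164, 172, 187, 194, 199, 204, 207, 196, 169, 160, 148, 124, 73, 61, 43, 26, 27, 50, 79, 89, 88, 87, 104, 135, 134, 133, 139, 158, 153, 159, 162, 163, 157, 149, 143, 143]
[37, 34, 33, 39, 35, 56, 151, 201, 199, 186, 124, 23, 0, 13, 73, 155, 197, 163, 108, 103, 104, 93]
```

Call:
jog_arm:
  deltas:
    - [[-1, 0, 0, 2, 0], [-1, 0, 0, 3, 0], [-1, 0, 0, 4, 0], [-1, 0, 0, 5, 0], [-1, 0, 0, 6, 0], [-1, 0, 0, 6.5, 0], [-1, 0, 0, 7, 0], [-1, 0, 0, 7.5, 0], [-1, 0, 0, 8, 0], [-1, 0, 0, 8.5, 0], [-1, 0, 0, 9, 0], [-1, 0, 0, 9, 0]]

```text
t: 18.65
tcp_pos: [0.5186, -0.224, 0.1458]
eef_rot: [0.001, -0.016, 1.0, -0.0]
wrist_force: [-0.8, 0.7, -2.0]
grip_width: 0.021
grasp_force: 88.6
```

Call:
jog_arm:
  deltas:
    - [[-1, 0, 0, 0.5, 0], [-1, 0, 0, 1, 0], [-1, 0, 0, 1.5, 0], [-1, 0, 0, 2, 0], [-1, 0, 0, 2.5, 0], [-1, 0, 0, 3, 0], [-1, 0, 0, 3, 0], [-1, 0, 0, 3, 0]]

```text
t: 19.45
tcp_pos: [0.5182, -0.2238, 0.1422]
eef_rot: [-0.0, -0.016, 1.0, 0.0]
wrist_force: [1.2, -0.8, -1.7]
grip_width: 0.021
grasp_force: 88.6
```

The load came off at lid height 9 mm, as expected. Centring the tines in the opening and checking the lid before withdrawing.

Call:
jog_arm:
  deltas:
    - [[-1, 0, 0, 4, 0], [-1, 0, 0, 9, 0], [-1, 0, 0, 14, 0], [-1, 0, 0, 17, 0], [-1, 0, 0, 18, 0], [-1, 0, 0, 18, 0], [-1, 0, 0, 18, 0]]

```text
t: 20.15
tcp_pos: [0.5183, -0.2238, 0.1244]
eef_rot: [0.0, -0.016, 1.0, -0.0]
wrist_force: [-0.5, -0.6, -2.3]
grip_width: 0.0213
grasp_force: 88.6
```

Call:
jog_arm:
  deltas:
    - [[-1, 3, 0, 0, 0], [-1, 8, 0, 0, 0], [-1, 14, 0, 0, 0], [-1, 22, 0, 0, 0], [-1, 30, 0, 0, 0], [-1, 39, 0, 0, 0], [-1, 48, 0, 0, 0], [-1, 57, 0, 0, 0], [-1, 66, 0, 0, 0], [-1, 75, 0, 0, 0], [-1, 80, 0, 0, 0], [-1, 80, 0, 0, 0]]

```text
t: 21.35
tcp_pos: [0.4376, -0.2264, 0.1242]
eef_rot: [0.0, -0.016, 1.0, -0.0]
wrist_force: [-0.4, 0.2, -1.9]
grip_width: 0.0208
grasp_force: 88.6
```

```bash
python3 - <<'E'
from h import *
import pickle
s=get_image('side');t=get_image('top');o=get_obs();print(o['t'],o['tcp_pos'],o['eef_rot'],o['wrist_force'])
pickle.dump((t,s),open('k.pkl','wb'))
x,y,z=.518,-.225,.009;th=np.linspace(0,2*np.pi,72,endpoint=False)
for c in(s,t):
    q=proj(c,np.c_[x+.0715*np.cos(th),y+.0715*np.sin(th),0*th+z+.012]);print('rim',q.min(0),q.max(0),proj(c,[x,y,z+.012])[0])
for r in(172,174,176):print(r,s['frame'][r,262:312].mean(1).round().astype(int).tolist())
print('lid top row col288',s['frame'][150:196,288].mean(1).round().astype(int).tolist())
for r in(258,268):print('T',r,t['frame'][r,380:446].mean(1).round().astype(int).tolist())
E
```

```text
21.45 [ 0.43833543 -0.22646134  0.12437623] [ 2.72843795e-04 -1.59983365e-02  9.99871977e-01 -8.61675804e-05] [ 0.75933183 -0.34456529 -2.04597664]
rim [272.02325251 164.52625546] [304.15087803 181.62473051] [288.07720765 172.80495263]
rim [389.69670024 245.42785032] [436.52861895 291.14263922] [413.03155213 267.94649312]
172 [25, 22, 21, 22, 20, 50, 101, 111, 104, 96, 151, 201, 203, 202, 202, 204, 201, 200, 198, 185, 173, 175, 192, 202, 196, 142, 38, 110, 205, 199, 184, 186, 175, 131, 97, 117, 152, 149, 143, 135, 129, 111, 99, 121, 149, 148, 144, 134, 131, 135]
174 [23, 18, 21, 18, 21, 93, 179, 169, 142, 142, 170, 203, 206, 204, 204, 203, 201, 199, 200, 201, 197, 183, 170, 178, 180, 127, 36, 112, 207, 204, 204, 201, 181, 114, 108, 150, 198, 170, 119, 100, 117, 105, 82, 75, 100, 128, 125, 114, 110, 114]
176 [17, 19, 19, 16, 49, 143, 216, 205, 182, 167, 129, 128, 185, 209, 209, 208, 204, 201, 204, 202, 201, 202, 200, 190, 135, 73, 46, 60, 89, 112, 112, 110, 112, 127, 171, 199, 197, 194, 186, 149, 114, 67, 65, 71, 75, 113, 160, 150, 141, 151]
lid top row col288 [66, 72, 73, 72, 74, 73, 69, 58, 54, 62, 73, 70, 66, 66, 68, 61, 53, 58, 57, 58, 46, 36, 38, 37, 36, 29, 46, 134, 190, 198, 199, 152, 46, 6, 69, 157, 200, 165, 109, 102, 107, 94, 78, 78, 76, 75]
T 258 [135, 143, 146, 148, 166, 199, 207, 206, 209, 210, 210, 207, 199, 196, 196, 201, 202, 205, 208, 208, 211, 213, 212, 212, 212, 213, 212, 210, 208, 208, 207, 207, 202, 198, 197, 200, 204, 203, 202, 202, 203, 205, 204, 197, 172, 131, 94, 81, 88, 104, 117, 121, 114, 106, 105, 108, 116, 117, 108, 91, 90, 104, 115, 119, 120, 119]
T 268 [145, 144, 166, 197, 204, 202, 196, 192, 181, 157, 160, 186, 194, 198, 198, 202, 203, 195, 159, 126, 132, 167, 197, 204, 206, 206, 205, 207, 207, 206, 205, 207, 206, 208, 203, 199, 172, 129, 92, 90, 104, 112, 117, 111, 110, 102, 109, 116, 114, 106, 86, 76, 74, 79, 82, 86, 94, 95, 101, 102, 100, 104, 105, 109, 110, 114]
```

Loop leg stayed at col 288 during withdrawal, so the lid was not dragged. Raising the lifter and returning it to its original place.

Call:
jog_arm:
  deltas:
    - [[-1, 0, 0, -8, 0], [-1, 0, 0, -25, 0], [-1, 0, 0, -50, 0], [-1, 0, 0, -80, 0], [-1, 0, 0, -110, 0], [-1, 0, 0, -140, 0], [-1, 0, 0, -165, 0], [-1, 0, 0, -175, 0], [-1, 0, 0, -175, 0]]

```text
t: 22.35
tcp_pos: [0.4391, -0.2268, 0.3014]
eef_rot: [0.002, -0.016, 1.0, -0.001]
wrist_force: [-0.1, 1.1, -2.7]
grip_width: 0.0207
grasp_force: 88.7
```

Call:
jog_arm:
  deltas:
    - [[-1, -3, 10, 0, 0], [-1, -9, 28, 0, 0], [-1, -17, 53, 0, 0], [-1, -25, 80, 0, 0], [-1, -34, 108, 0, 0], [-1, -43, 136, 0, 0], [-1, -52, 164, 0, 0], [-1, -60, 192, 0, 0], [-1, -69, 220, 0, 0], [-1, -76, 244, 0, 0], [-1, -82, 260, 0, 0], [-1, -84, 266, 0, 0]]

```text
t: 23.55
tcp_pos: [0.5128, 0.0442, 0.2967]
eef_rot: [-0.002, -0.017, 1.0, 0.0]
wrist_force: [-0.2, 0.1, -2.8]
grip_width: 0.0208
grasp_force: 88.7
```

Call:
jog_arm:
  deltas:
    - [[-1, -3, 10, 0, 0.03], [-1, -9, 28, 0, 0.08], [-1, -17, 53, 0, 0.13], [-1, -25, 80, 0, 0.19], [-1, -34, 108, 0, 0.25], [-1, -43, 136, 0, 0.31], [-1, -52, 164, 0, 0.37], [-1, -60, 192, 0, 0.43], [-1, -69, 220, 0, 0.48], [-1, -76, 244, 0, 0.52], [-1, -82, 260, 0, 0.55], [-1, -84, 266, 0, 0.556]]

```text
t: 24.75
tcp_pos: [0.5885, 0.3117, 0.297]
eef_rot: [-0.001, 0.259, 0.966, -0.001]
wrist_force: [0.9, -0.3, -3.3]
grip_width: 0.021
grasp_force: 88.6
```

Call:
jog_arm:
  deltas:
    - [[-1, 0, 0, 10, 0], [-1, 0, 0, 35, 0], [-1, 0, 0, 70, 0], [-1, 0, 0, 105, 0], [-1, 0, 0, 140, 0], [-1, 0, 0, 170, 0], [-1, 0, 0, 190, 0], [-1, 0, 0, 200, 0], [-1, 0, 0, 204, 0], [-1, 0, 0, 204, 0]]

```text
t: 25.75
tcp_pos: [0.5891, 0.3103, 0.0954]
eef_rot: [0.0, 0.259, 0.966, -0.0]
wrist_force: [-0.6, -0.6, -2.0]
grip_width: 0.0207
grasp_force: 88.7
```

```bash
python3 - <<'E'
from h import *
o=get_obs();print(o['t'],o['tcp_pos'],o['eef_rot'],o['wrist_force'])
E
```

```text
25.75 [0.58911597 0.31029977 0.09535349] [ 5.66673085e-05  2.59093604e-01  9.65852214e-01 -3.89058710e-05] [-0.5902391  -0.59313011 -1.99614577]
```

Now 14 mm above standing height. Lowering slowly to contact.

Call:
jog_arm:
  deltas:
    - [[-1, 0, 0, 4, 0], [-1, 0, 0, 8, 0], [-1, 0, 0, 10, 0], [-1, 0, 0, 11, 0], [-1, 0, 0, 12, 0], [-1, 0, 0, 12.5, 0], [-1, 0, 0, 13, 0], [-1, 0, 0, 13.5, 0], [-1, 0, 0, 14, 0], [-1, 0, 0, 14, 0], [-1, 0, 0, 14, 0]]

```text
t: 26.85
tcp_pos: [0.5891, 0.3108, 0.0816]
eef_rot: [0.0, 0.259, 0.966, 0.0]
wrist_force: [-1.3, -0.2, 0.2]
grip_width: 0.0206
grasp_force: 88.9
```

Call:
jog_arm:
  deltas:
    - [[-0.5, 0, 0, 0, 0], [-0.5, 0, 0, 0, 0], [-0.3, 0, 0, 0, 0], [0, 0, 0, 0, 0], [0.3, 0, 0, 0, 0], [0.7, 0, 0, 0, 0], [1, 0, 0, 0, 0], [1, 0, 0, 0, 0], [1, 0, 0, 0, 0], [1, 0, 0, 0, 0]]
  force: 20

```text
t: 27.85
tcp_pos: [0.589, 0.3108, 0.0812]
eef_rot: [-0.0, 0.259, 0.966, 0.0]
wrist_force: [-0.3, -0.4, -0.5]
grip_width: 0.0857
grasp_force: 0.0
```

Call:
jog_arm:
  deltas:
    - [[1, 0, 0, -10, 0], [1, 0, 0, -30, 0], [1, 0, 0, -60, 0], [1, 0, 0, -100, 0], [1, 0, 0, -145, 0], [1, 0, 0, -190, 0], [1, 0, 0, -235, 0], [1, 0, 0, -270, 0], [1, 0, 0, -290, 0], [1, 0, 0, -300, 0], [1, 0, 0, -300, 0], [1, 0, 0, -300, 0]]

```text
t: 29.05
tcp_pos: [0.5886, 0.3106, 0.3797]
eef_rot: [-0.001, 0.259, 0.966, -0.001]
wrist_force: [0.3, -0.4, 0.1]
grip_width: 0.0859
grasp_force: 0.0
```

```bash
python3 - <<'E'
from h import *
import pickle
o=get_obs();print(o['t'],o['tcp_pos'],o['wrist_force'],o['grip_width'])
s=get_image('side');t=get_image('top');t0=pickle.load(open('top0.pkl','rb'));s0=pickle.load(open('side0.pkl','rb'))
print('grip side',wood(s,245,290,224,250))
# lid: fit ellipse to bright blob on the old slate
f=t['frame'];L=f.min(2)
m=cv2.morphologyEx(((np.abs(f.astype(int)-t0['frame']).max(2)>25)).astype(np.uint8),3,np.ones((3,3)))
m[:235]=0;m[300:]=0;m[:,:375]=0;m[:,450:]=0
cs=max(cv2.findContours(m,0,1)[0],key=cv2.contourArea);h=cv2.convexHull(cs)
print('hull bbox',cv2.boundingRect(h),'area',cv2.contourArea(h),cv2.fitEllipse(h) if len(h)>4 else'')
for r in(250,256,262,268,274,280):print('T',r,L[r,380:446].tolist())
for r in(170,172,174,178):print('S',r,s['frame'][r,262:312].min(1).tolist())
# pan/bystander change
for n,a,b,c in(('side',s,s0,(130,230,235,345)),):
    d=(np.abs(a['frame'].astype(int)-b['frame']).max(2)>40);print(n,d[130:235,225:345].sum())
# slate dark remnants corners
mm=((f.max(2)<60)).astype(np.uint8);n,l,st,ce=cv2.connectedComponentsWithStats(mm)
print([ (st[i].tolist(),ce[i].round(1).tolist()) for i in range(1,n) if st[i,4]>3 and 380<ce[i][0]<445 and 235<ce[i][1]<300])
E
```

```text
29.05 [0.5886329  0.31062676 0.379689  ] [ 0.25912577 -0.41630638  0.07410117] 0.08591818662448963
grip side (array([263.94272316, 235.63799031]), array([251.61405763, 230.52062366]), array([276.27138869, 240.75535696]), 136)
hull bbox (388, 244, 56, 54) area 2176.5 ((416.0836486816406, 269.6564025878906), (50.56816482543945, 58.97726821899414), 51.57040023803711)
T 250 [114, 103, 110, 114, 135, 166, 176, 176, 171, 165, 155, 151, 146, 145, 150, 153, 162, 163, 170, 177, 183, 185, 191, 190, 191, 193, 194, 194, 195, 196, 198, 195, 197, 196, 196, 194, 193, 195, 191, 192, 191, 191, 189, 186, 175, 160, 138, 126, 117, 117, 117, 117, 116, 113, 115, 118, 135, 145, 154, 160, 162, 161, 155, 158, 161, 154]
T 256 [124, 131, 134, 135, 153, 189, 201, 199, 199, 198, 195, 190, 180, 175, 179, 179, 183, 185, 187, 190, 193, 194, 196, 198, 197, 197, 196, 198, 198, 197, 197, 195, 196, 194, 193, 193, 192, 192, 191, 190, 190, 191, 189, 190, 190, 189, 188, 191, 188, 188, 186, 172, 144, 120, 114, 115, 116, 114, 114, 113, 116, 117, 118, 119, 129, 137]
T 262 [134, 139, 141, 140, 161, 192, 197, 197, 198, 198, 18
[... 1557 characters left out ...]
6, 75, 83, 135, 180, 180, 175, 174, 174, 172, 172, 170, 171, 169, 168, 166, 170, 165, 119, 31, 88, 170, 169, 169, 167, 159, 114, 79, 114, 167, 166, 155, 148, 136, 122, 114, 130, 154, 152, 146, 139, 134, 137]
S 174 [9, 7, 11, 6, 11, 67, 136, 132, 129, 132, 153, 179, 183, 179, 177, 173, 171, 170, 170, 170, 170, 168, 169, 171, 163, 107, 27, 89, 173, 175, 168, 167, 146, 81, 76, 114, 165, 161, 154, 148, 138, 116, 75, 67, 103, 154, 149, 140, 133, 138]
S 178 [8, 4, 7, 6, 50, 126, 167, 167, 163, 136, 24, 7, 34, 102, 154, 183, 189, 185, 179, 178, 172, 171, 169, 169, 167, 162, 157, 165, 166, 164, 160, 156, 155, 151, 154, 158, 167, 154, 122, 88, 58, 52, 55, 61, 70, 105, 141, 132, 127, 134]
side 1659
[]
```

```bash
python3 -c "
from bench import hand_in;print(hand_in())"
```

```text
the job is handed in; nothing more can be done
None
```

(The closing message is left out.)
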